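# Draw and hold a locked piston rod

### The job

I need to slip a clip into the piston rod of the small bench cylinder, the leaning block with a black knob sticking out of it. Swing the locking fork well clear of the rod by its little pin, then draw the rod straight out along its leaning bore, in line so that it does not bind, until the thin groove lower down the rod has come fully out of the block, by no more than about a centimetre, and finish while still holding it there by the knob. Do not pull the rod right out, do not wrench it sideways, drag or tip the stand, or disturb the other things on the bench.

Things in the scene. Friction and masses are not known exactly. Their poses are not given: they have to be found in the camera images.
- stand: Dark steel base plate, 150x124x14 mm, of the bench cylinder; loose on the bench, whole stand about 2.4 kg. Origin: centre of its underside. The bore's mouth is at x = -6, y = -17, z = 94 mm in its frame.
- bore_block: Aluminium block, 60x90x75 mm, fixed on the stand, leaning 20 deg towards the stand's -x side, roughly towards the robot. Origin: centre of the bore's mouth, on the block's top face. z points out of the bore along its axis, the way to draw the rod. Top face: plane z = 0, x = -30..30, y = -28..62 mm. Bore: 17 mm wide, 65 mm deep, closed bottom. The fork's pivot bolt (13 mm high) is at x = 0, y = 42 mm.
- rod_knob (a point): Centre of the black round knob (28 mm in diameter, 34 mm long along the rod) on the outer end of the loose steel piston rod (about 0.18 kg). Its z axis points outwards along the rod. Rod fully in: 37 mm out from the bore's mouth, the knob's underside 20 mm out. Below the knob: 11 mm of 16 mm thick rod, then a 10 mm thick neck 8 mm long, in which the fork lies, then plain rod.
- rod: The piston rod, 16 mm thick in the 17 mm bore, held in only by its weight and the fork. Origin: centre of its lower end, 102 mm below the knob's centre; z axis along the rod, outwards. Rod fully in: at the bore's bottom, 65 mm below the mouth. The thin dark groove (4 mm wide) lies 29 to 33 mm above this end: just clear of the block when drawn out 36 mm. Wanted: 36 to 46 mm.
- fork (a joint): Angle (rad) of the flat steel locking fork, 5 mm thick, that swings on the block's top face about its pivot bolt (axis: bore_block z). 0 to 0.12: locked, its slotted end is round the rod's neck and blocks the rod. Growing values swing the slotted end to bore_block +x and the pin to bore_block -x; from 0.6 it is well clear; stop at 1.2. Stays where left; takes about 1.5 N at the pin.
- fork_pin (a point): Centre of the upright black pin on the fork's tail by which it is swung: 11 mm in diameter, 26 mm tall, parallel to the bore, 36 mm from the pivot. Fork locked: at x = 0, y = 78, z = 20 mm in bore_block's frame, its foot 7.5 mm and its top 33 mm above the top face's plane.
- date_stamp: Bystander: upright hand stamp, 35x58x80 mm; origin under its centre.
- tally_counter: Bystander: small round metal hand counter, 76x56x30 mm; origin under its centre.
- label_roll: Bystander: white label roll standing fixed on its end, 77 mm across, 40 mm high; origin under its centre.
- marker_red: Bystander: white felt marker with a red cap lying on the bench near the robot, 16x121x18 mm; origin under its centre.

How it is judged (in metres and radians):
On the way, in this order (a step that is already met when the one before it is completed fails the run):
1. the fork is swung well clear while the rod is still in (value of joint fork above 0.6 rad and z of rod in the frame of bore_block below -0.055 m), for 0.2 s.
2. the rod is being drawn out, held by the fingers (contact force between the fingers and rod above 2 N and z of rod in the frame of bore_block above -0.05 m), for 0.2 s.
At the end, for the whole second after the job is handed in: The fingers grip the rod (over 2 N) and hold it still, drawn out 34.5 to 48.5 mm from its fully-in position (groove clear of the block, lower end still in the bore), in line with the bore within 0.05 rad and pressing on the block with less than 8 N; the fork is still swung clear (over 0.5 rad) (z of rod in the frame of bore_block between -0.0305 and -0.0165 m and contact force between the fingers and rod above 2 N and angle between the z axis of rod and the z axis of bore_block, either way round below 0.05 rad and distance between rod_knob and bore_block below 0.0875 m and contact force between rod and bore_block below 8 N and linear speed of rod below 0.02 m/s and value of joint fork above 0.5 rad); the arm keeps its last pose, push and grip.
It fails at once if the rod is pulled right out, or nearly (less than 8 mm left in the bore) (z of rod in the frame of bore_block above -0.008 m).
It fails at once if the rod is wrenched in its bore (over 25 N) (contact force between rod and bore_block above 25 N).
It fails at once if the stand is dragged or lifted more than 6 mm, or tipped (distance of stand from where it was at the start of the episode above 0.006 m or angle between stand's own z axis and vertical above 0.15 rad).
It fails at once if a bystander is moved more than 30 mm (distance of any of date_stamp, tally_counter, marker_red from where it was at the start of the episode above 0.03 m).
It also fails if it takes over 48 s, if anything falls off the work surface, if the arm or the gripper's body presses on something with over 40 N, if the wrist force passes 120 N, or if a joint passes its speed limit or range.

### The arm

A 6-joint arm with a two-finger parallel gripper is mounted at the origin on a cart in front of the work surface, level with it; the furniture and walls round the work are solid. World frame = base frame: x ahead of the robot, y to its left, z up, the work surface at z = 0. Lengths are in m, angles in degrees, forces in N, time in s.
With the tool pointing down it reaches from about 0.25 to 0.725 m from the base axis. Payload 9.7 kg.
Tool frame: the origin (TCP) lies midway between the tips of the shut fingers; the grasp point (between the pads) lies bot.grasp_offset behind it (bot.grasp_offset is the distance from the TCP to the grasp point, in m); x points along the fingers, y is the direction in which the jaws open and shut, and the axes are right-handed (so a half turn about x gives the same grasp; the last joint's range is limited). The gripper opens to 85 mm and grips with 20 to 120 N. Pads are 22 mm wide; open, the fingers measure 114 mm over their backs; the gripper's body (76 mm by 85 mm) begins 54 mm behind the grasp point. The pads swing forward as they close: fully open they stand 13 mm farther back than shut.
Start: joints at [70.76, 4.979, 10.078, 95.1, 0, 90], TCP at [0.181, 0.519, 0.231] pointing down, gripper open.
Joint ranges: [-179.16, 179.16], [-48.56, 103.87], [-65.8, 70.77], [-126.05, 130.52], [-82.76, 87.17], [-180, 180]. Speed limits (degrees/s): [127.2, 127.2, 147.25, 180, 180, 180].

### API

Orientations are given as [roll, pitch, yaw] about the fixed x, y, z axes, in that order (R = Rz(yaw) Ry(pitch) Rx(roll)).
In Python, from workcell import status, camera, bot gives the robot as it stands.
- The arm moves only by the shell command python3 -m jog 'ROWS' [OPENING] [FORCE]. ROWS is text: rows parted by semicolons, each of 4 numbers parted by spaces: the shift along the tool's x, y, z in mm, then the turn about the tool's x in degrees. A call has exactly 8 rows; each row is the pose to reach, as a shift and turn from the pose commanded when the call began, along the tool's axes at that moment; what a row does not reach only later rows make up. A row lasts 1/8 s, in which the tool goes at most 62.5 mm and 10.7 degrees, less where a joint would pass 70% of its speed; a pose out of reach is approached as far as the arm can. A call with a gripper value outside its range is refused whole. OPENING is the opening, from 0 (shut) to 1 (fully open), set as the call begins (- or left out, the last holds). The fingers move at their own pace and stop on an object; FORCE is the grip in N (left out, the last holds). Time passes only in rows, so rows that repeat a pose let the fingers close, or fill a call up. It gives the time, the measured TCP pose, the force and the opening at its end, in the units of the state.
- status.get_obs(): the state, without advancing time (a new reading comes with each control period).
- camera(name): name is "side" or "top" or "wrist"; returns a dict with "color" (400x640x3 uint8, red, green, blue), "vfov" (degrees; the focal length in pixels is half the picture's height over the tangent of half this angle, whatever the lens; pixels are square), "cx", "cy" (the principal point, pixels), "rvec" (rotation vector, rad) and "tvec" (3), from world to camera coordinates, as OpenCV has them. Camera axes: x right, y down, z forward; pixel columns grow to the right and rows downward; lengths in m; the calibration is good to about 2 mm. The wrist camera is an equidistant fisheye: a pixel r from the principal point sees the ray r / f radians off the axis. A picture is of the moment at which its call begins. There is no depth.
- bot.job_done(): hands the job in, once; it reports no verdict.
The state is a dict: "time": time; "q": joint angles; "qd": joint speeds; "joint_efforts": joint torques, N m; "ee_pos": TCP position; "tcp_rot": TCP orientation; "wrist_force": force on the tool from outside, world axes, zero at the start; "torque": the same for the moment, N m; "opening": finger opening in m.
Only numpy, scipy, OpenCV 4.12 (cv2) and the standard library are available. Lean on these libraries where they do the work, as an engineer would, in place of code of your own. Each camera call takes 0.05 s, during which the arm holds its last target. There are 200 camera calls.

## Working session

There is one attempt and no reset: what is moved stays moved. The work goes in short steps, Python scripts to look and compute and a shell command to move; the robot and the scene stay as the last step left them, time stands still between calls to the robot, and variables do not carry over. Pictures are saved under pics/ and viewed, about 8 in all and at most 12, crops included, and the job is handed in when it is done.

```bash
ls; mkdir -p pics
python3 - <<'E'
from workcell import status,camera,bot
import cv2,numpy as np
o=status.get_obs();print({k:np.round(v,4) if not isinstance(v,dict) else v for k,v in o.items()},bot.grasp_offset)
ims=[]
for n in("side","top","wrist"):
    c=camera(n);cv2.imwrite(f"pics/{n}0.png",c["color"][...,::-1]);np.save(f"pics/{n}0.npy",c,allow_pickle=True)
    print(n,c["vfov"],c["cx"],c["cy"],np.round(c["rvec"],4),np.round(c["tvec"],4))
E
```

```text
pics
{'time': np.float64(0.0), 'q': array([ 7.07617e+01,  5.01020e+00,  1.00339e+01,  9.50989e+01,
       -3.40000e-03,  8.99997e+01]), 'qd': array([ 0.0464,  0.0071, -0.0577, -0.0109,  0.0235, -0.0192]), 'joint_efforts': array([-1.70000e-03, -5.20388e+01,  4.64801e+01,  1.68000e-02,
       -1.00000e-04, -0.00000e+00]), 'ee_pos': array([0.1812, 0.5191, 0.2306]), 'tcp_rot': array([ -87.425 ,   89.9247, -106.6629]), 'wrist_force': array([-0.4544,  0.1033, -0.1104]), 'torque': array([ 0.0466,  0.0419, -0.0424]), 'opening': np.float64(0.0853)} 0.0187
side 54.03513730362593 321.32527411529657 204.26023073069803 [ 0.2566 -2.5372  1.6877] [0.5069 0.1524 0.9446]
top 43.99572540231405 321.8734065822229 198.5105051476815 [ 2.1332 -2.0814  0.2213] [-0.004   0.5069  1.4049]
wrist 65.70646984690485 321.14276904275334 201.85309445490194 [-2.3318 -1.6568 -0.2725] [-0.5494 -0.0418  0.3816]
```

View pics/side0.png

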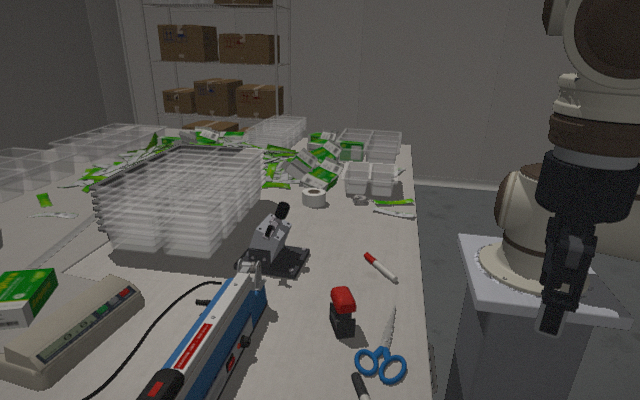

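View pics/top0.png

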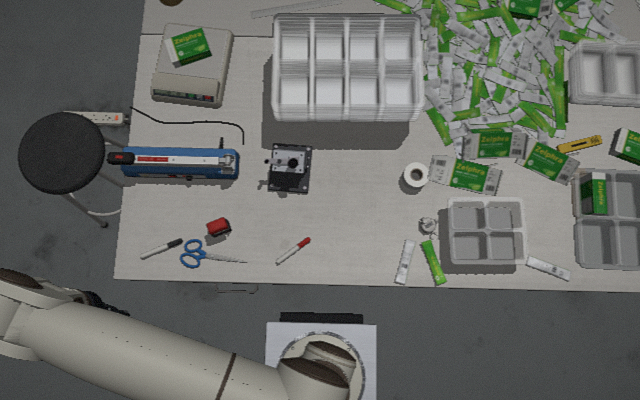

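The side view shows the leaning block at about (265,240) with its knob at (283,210). The top view shows the stand at about (288,168), with the tray stack behind it and the blue sealer to its left (+y). I'll enlarge both.

Run:
```python
import cv2,numpy as np
a=cv2.imread("pics/side0.png")[190:290,225:325];b=cv2.imread("pics/top0.png")[130:205,250:325]
f=lambda i,s:cv2.resize(i,None,fx=s,fy=s,interpolation=cv2.INTER_CUBIC)
a=f(a,4);b=cv2.resize(b,(400,400),interpolation=cv2.INTER_CUBIC)
i=np.hstack([a,b]);i=cv2.convertScaleAbs(i,alpha=1.6)
cv2.imwrite("pics/crop0.png",i)
```

```text
(no output)
```

View pics/crop0.png

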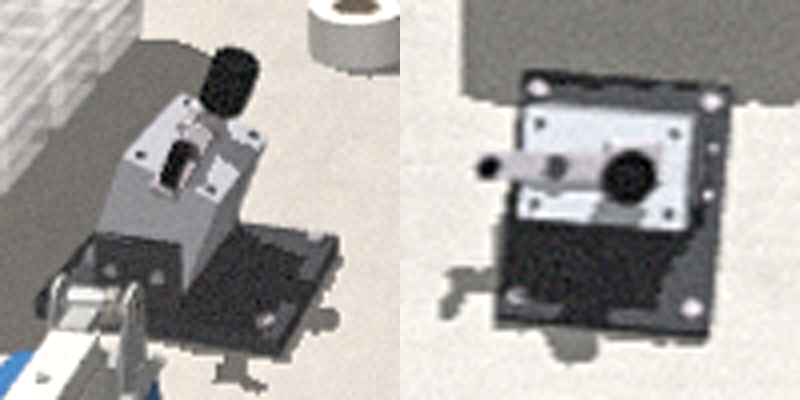

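Knob at side (282.5,210.8) and top (292.8,163.2). Pin at side (270,231.3) and top (266.5,161.3). The plate corners are readable too, so I'll fit the stand's x, y and yaw to all of these.

```bash
cat > h.py <<'E'
import numpy as np,cv2
from scipy.optimize import least_squares
from scipy.spatial.transform import Rotation as R
def proj(c,P):
    P=np.atleast_2d(P)@R.from_rotvec(np.ravel(c["rvec"])).as_matrix().T+np.ravel(c["tvec"])
    f=200/np.tan(np.radians(c["vfov"]/2))
    p=P[:,:2]/P[:,2:]
    if c.get("fish"):
        r=np.linalg.norm(p,axis=1,keepdims=True);p=p/r*np.arctan2(r*P[:,2:],P[:,2:])
    return p*f+[c["cx"],c["cy"]]
RB=R.from_euler('y',-20,degrees=True)
def b2s(p): return RB.apply(p)+np.array([-.006,-.017,.094])
def s2w(p,v): return R.from_euler('z',v[2]).apply(p)+np.array([v[0],v[1],0])
def pose(v): # bore block rot, origin
    Rb=R.from_euler('z',v[2])*RB
    return Rb,s2w(b2s(np.zeros(3)),v)
E
cat > fit.py <<'E'
from h import *
S=np.load("pics/side0.npy",allow_pickle=True).item();T=np.load("pics/top0.npy",allow_pickle=True).item()
kn=b2s([0,0,.037]);pn=b2s([0,.078,.020])
c=lambda x,y:np.array([x,y,.014])
s=lambda u,v:(225+u/4,190+v/4); t=lambda u,v:(250+(u-400)/5.3333,130+v/5.3333)
obs=[(S,kn,s(230,83)),(S,pn,s(180,165)),(T,kn,t(628,177)),(T,pn,t(488,167)),
(T,c(.075,.062),t(525,70)),(T,c(.075,-.062),t(730,88)),(T,c(-.075,-.062),t(705,338)),(T,c(-.075,.062),t(497,325)),
(S,c(-.075,-.062),s(340,238)),(S,c(-.075,.062),s(283,358))]
f=lambda v:np.ravel([proj(k,s2w(p,v))[0]-o for k,p,o in obs])
r=least_squares(f,[.5,.05,0],loss='soft_l1')
print(r.x,np.degrees(r.x[2]));print(np.round(f(r.x).reshape(-1,2),1))
np.save("pics/v.npy",r.x)
Rb,o=pose(r.x);print("knob",s2w(kn,r.x),"pin",s2w(pn,r.x),"z axis",Rb.apply([0,0,1]))
E
python3 fit.py
```

```text
[ 0.60983175  0.10971985 -0.06145019] -3.520836823215788
[[ 1.  -0.2]
 [-1.  -0.3]
 [-0.3  0.4]
 [-0.5 -0.4]
 [-1.1 -0.2]
 [ 0.2 -0.3]
 [ 0.4 -0.2]
 [-1.2 -1.2]
 [ 1.6 -1.1]
 [ 0.8 -4.6]]
knob [0.59016822 0.09389756 0.12876863] pin [0.60076169 0.17139327 0.11279385] z axis [-0.34137459  0.02100398  0.93969262]
```

```bash
cat > go.py <<'E'
from h import *
from workcell import status
def tool():
    o=status.get_obs();return o,R.from_euler('xyz',o["tcp_rot"],degrees=True),np.array(o["ee_pos"])
def shift(target,v,yb=1):
    """tool-axis shift (mm) to target and turn about tool x so that tool y is along +-block y"""
    o,Rt,p=tool();d=Rt.inv().apply(target-p)*1000
    y=Rt.inv().apply(R.from_euler('z',v[2]).apply([0,1,0]))
    a=np.degrees(np.arctan2(y[2],y[1]));a=(a+90)%180-90
    print("pos",np.round(p,4),"shift",np.round(d,1),"turn",round(a,2),"|",np.round(Rt.as_matrix(),3).tolist())
def pushpt(v,bx,by,bz):  # TCP so finger's near lower corner is at block (bx,by,bz)
    return s2w(b2s(np.array([bx,by,bz]))+[.011,0,0],v)
E
python3 - <<'E'
from go import *
v=np.load("pics/v.npy");o,_,_=tool();print(o["q"])
t=pushpt(v,.0155,.077,.017);print(t);shift(t+[0,0,.07],v)
E
```

```text
[ 7.07594972e+01  5.00693133e+00  1.00443014e+01  9.50975379e+01
 -8.73576730e-04  8.99997790e+01]
[0.62724138 0.16876214 0.11527609]
pos [0.1812 0.5191 0.2307] shift [  45.6 -183.8  536.6] turn -15.72 | [[-0.0, 0.33, 0.944], [-0.001, 0.944, -0.33], [-1.0, -0.001, 0.0]]
```

```bash
python3 -m jog '0 -18 54 -2;0 -36 107 -4;0 -55 161 -6;0 -74 215 -8;0 -92 268 -10;0 -110 322 -12;0 -129 375 -14;0 -147 429 -15.7' 0; python3 -m jog '0 -13 38 0;0 -26 76 0;0 -37 108 0;0 -37 108 0;0 -37 108 0;0 -37 108 0;0 -37 108 0;0 -37 108 0'
```

```text
time: 1.15
ee_pos: [0.539, 0.2377, 0.2311]
tcp_rot: [173.0, 90.0, 169.5]
wrist_force: [0.1, 0.9, 0.1]
opening: 0.0
time: 2.15
ee_pos: [0.643, 0.1958, 0.2317]
tcp_rot: [23.3, 90.0, 19.8]
wrist_force: [-0.5, 0.7, -0.2]
opening: 0.0001
```

Run:
```python
from go import *
from workcell import camera
v=np.load("pics/v.npy")
c=camera("wrist");c["fish"]=1;np.save("pics/w1.npy",c,allow_pickle=True)
i=cv2.convertScaleAbs(c["color"][...,::-1],alpha=1.4)
print(proj(c,[s2w(b2s(p),v) for p in np.array([[0,0,.037],[0,.078,.02],[0,.042,0.013],[-.03,-.028,0],[-.03,.062,0],[.03,-.028,0],[.03,.062,0]])]).round(1).tolist())
cv2.imwrite("pics/w1.png",i)
t=pushpt(v,.0155,.077,.017);shift(t,v)
```

```text
[[196.8, 149.4], [289.5, 150.5], [250.4, 152.7], [187.3, 127.9], [275.3, 123.6], [184.3, 187.9], [274.1, 187.1]]
pos [0.6431 0.1958 0.2316] shift [116.3 -28.  -14.2] turn 0.0 | [[0.0, 0.061, 0.998], [0.0, 0.998, -0.061], [-1.0, 0.0, 0.0]]
```

View pics/w1.png

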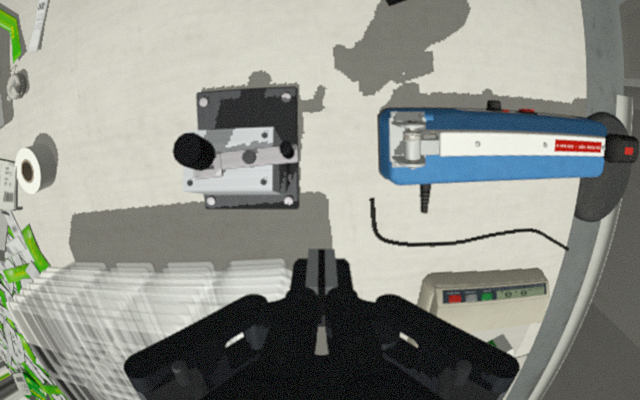

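Wrist view: knob at about (194,152), pin at (287,150), bolt at (249,156). That is within about 3 px (about 2 mm) of the prediction. I'll refine with an enlarged crop.

Run:
```python
import cv2
i=cv2.imread("pics/w1.png")[75:220,160:320]
cv2.imwrite("pics/w1c.png",cv2.resize(i,(640,580),interpolation=cv2.INTER_CUBIC))
```

```text
(no output)
```

View pics/w1c.png

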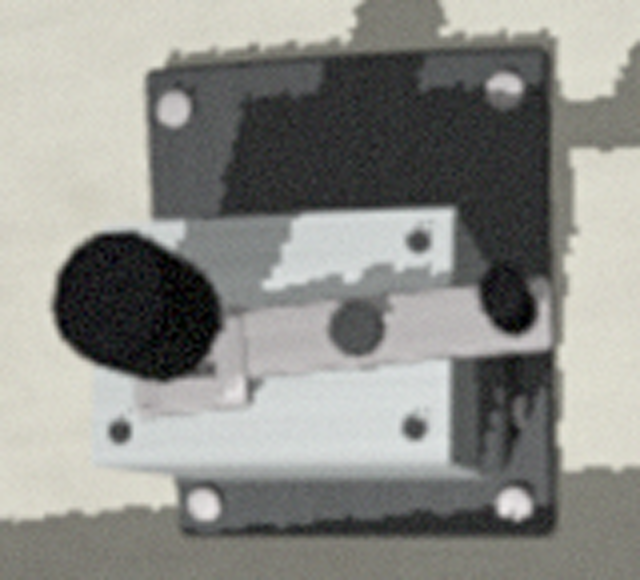

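The crop gives sharp corners, and the fork sits slightly off zero. I'll refit on the wrist data, including the fork angle and modelling the knob and pin silhouettes.

```bash
cat > fit2.py <<'E'
from h import *
W=np.load("pics/w1.npy",allow_pickle=True).item()
w=lambda u,v:np.array([160+u/4,75+v/4])
c=lambda x,y:np.array([x,y,.014]);b=lambda x,y,z:b2s(np.array([x,y,z])/1000)
pts=[(c(-.075,-.062),w(148,72)),(c(-.075,.062),w(553,45)),(c(.075,.062),w(556,530)),(c(.075,-.062),w(183,532)),
(b(-30,62,0),w(456,207)),(b(30,62,0),w(450,470)),(b(30,-28,0),w(93,467)),(b(0,42,13),w(356,325))]
A=np.linspace(0,2*np.pi,60)
def bbox(cx,cy,z0,z1,r,v):
    P=np.array([[cx+r*np.cos(a),cy+r*np.sin(a),z] for a in A for z in(z0,z1)])
    q=proj(W,s2w(b2s(P/1000),v));return np.r_[q.min(0),q.max(0)]
def f(v):
    e=[proj(W,s2w(p,v))[0]-o for p,o in pts]
    e.append(bbox(0,0,20,54,13.5,v)-np.r_[w(55,230),w(222,380)])
    t=v[3];e.append(bbox(-36*np.sin(t),42+36*np.cos(t),7.5,33,5.5,v)-np.r_[w(482,262),w(537,333)])
    return np.concatenate(e)
r=least_squares(f,list(np.load("pics/v.npy"))[:3]+[0.05],loss='soft_l1')
print(r.x.round(4),np.degrees(r.x[2]));print(f(r.x).reshape(-1,2).round(1).tolist());np.save("pics/v2.npy",r.x)
from go import *
shift(pushpt(r.x,.0155,.077,.017),r.x)
E
python3 fit2.py
```

```text
[ 0.6127  0.1083 -0.0664  0.108 ] -3.802351047953663
[[-1.2, -1.0], [-0.7, 0.3], [-0.1, 2.7], [-0.9, 1.3], [0.2, 0.1], [0.3, -2.2], [0.2, -1.2], [0.3, -0.2], [-0.6, 0.2], [1.4, 0.8], [-0.7, -0.2], [1.4, 0.1]]
pos [0.6431 0.1958 0.2316] shift [116.3 -29.2 -11. ] turn 0.29 | [[0.0, 0.061, 0.998], [0.0, 0.998, -0.061], [-1.0, 0.0, 0.0]]
```

```bash
python3 -m jog '10 -15 -6 0;25 -29 -11 0;50 -29 -11 0;75 -29 -11 0;95 -29 -11 0;108 -29 -11 0;114 -29 -11 0;114 -29 -11 0'; python3 -m jog '2 0 -5 0;4 -1 -10 0;6 -2 -15 0;8 -3 -21 0;10 -4 -26 0;12 -5 -31 0;13 -7 -36 0;13 -7 -36 0'
python3 - <<'E'
from go import *
from workcell import camera
c=camera("wrist");c["fish"]=1;np.save("pics/w2.npy",c,allow_pickle=True)
S=camera("side")
a=c["color"][60:360,120:420,::-1];b=cv2.resize(S["color"][170:290,215:335,::-1],(500,500),interpolation=cv2.INTER_CUBIC)
a=cv2.resize(a,(300,300));a=cv2.copyMakeBorder(a,0,200,0,0,cv2.BORDER_CONSTANT)
cv2.imwrite("pics/w2.png",cv2.convertScaleAbs(np.hstack([a,b]),alpha=1.5))
E
```

```text
time: 3.2
ee_pos: [0.6306, 0.1673, 0.1174]
tcp_rot: [-36.2, 90.0, -39.7]
wrist_force: [0.0, -0.2, -1.5]
opening: -0.0002
time: 4.2
ee_pos: [0.5941, 0.1618, 0.1043]
tcp_rot: [-50.2, 89.9, -53.8]
wrist_force: [2.9, -2.7, 2.1]
opening: 0.0
```

View pics/w2.png

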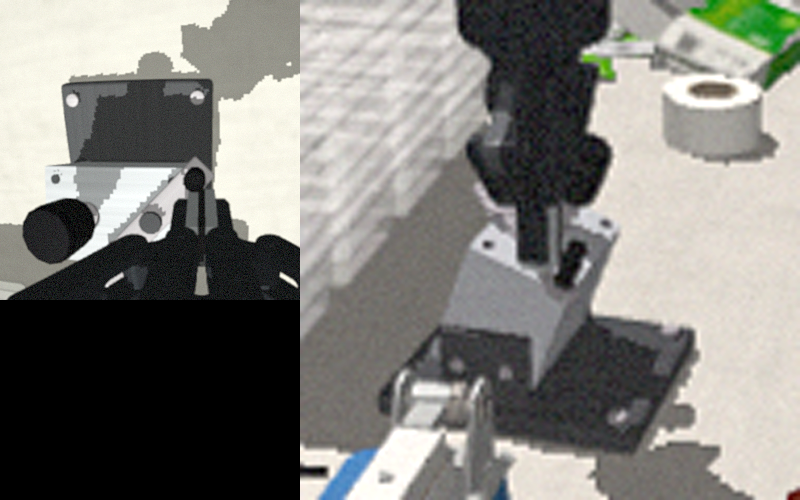

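The fork is swung about 45°+. In the wrist view the bolt is at crop (150,222) and the pin at (194,178). I'll quantify the angle and plan the knob grasp.

Run:
```python
from go import *
v=np.load("pics/v2.npy")[:3];c=np.load("pics/w2.npy",allow_pickle=True).item()
for t in(.6,.7,.8,.9,1.,1.1):print(t,proj(c,[s2w(b2s(np.array([-.036*np.sin(t),.042+.036*np.cos(t),z])),v) for z in(.0075,.033)]).round(1).tolist())
print(proj(c,[s2w(b2s(np.array([0,.042,.013])),v),s2w(b2s(np.array([0,0,.037])),v)]).round(1))
k=s2w(b2s(np.array([0,0,.037])),v);print(k);shift(k-[0,0,.0187],v)
```

```text
0.6 [[325.5, 245.8], [326.3, 252.3]]
0.7 [[321.6, 240.6], [321.7, 246.3]]
0.8 [[317.2, 235.9], [316.5, 240.7]]
0.9 [[312.3, 231.6], [310.8, 235.7]]
1.0 [[307.0, 227.8], [304.6, 231.2]]
1.1 [[301.4, 224.5], [298.0, 227.4]]
[[271.2 282.8]
 [182.7 289.2]]
[0.59291656 0.09260219 0.12876863]
pos [0.5942 0.1622 0.1043] shift [ -5.8 -69.5   3.1] turn 0.24 | [[0.0, 0.062, 0.998], [-0.0, 0.998, -0.062], [-1.0, -0.0, 0.0]]
```

Fork angle is about 0.84 rad, so it is clear. Next I back off, lift, go over the knob and open to about 51 mm.

```bash
python3 -m jog '0 0 8 0;-30 0 10 0;-65 0 10 0;-66 -20 8 0.24;-66 -45 5 0.24;-66 -64 3 0.24;-66 -69.5 3 0.24;-66 -69.5 3 0.24' 0.6
python3 - <<'E'
from go import *
from workcell import camera
v=np.load("pics/v2.npy")[:3]
c=camera("wrist");c["fish"]=1;np.save("pics/w3.npy",c,allow_pickle=True)
k=s2w(b2s(np.array([0,0,.037])),v);shift(k-[0,0,.0187],v)
print(proj(c,[k,s2w(b2s(np.array([0,0,.054])),v),s2w(b2s(np.array([0,0.042,.013])),v)]).round(1))
i=cv2.convertScaleAbs(c["color"][110:310,190:450,::-1],alpha=1.6)
cv2.imwrite("pics/w3.png",cv2.resize(i,(780,600),interpolation=cv2.INTER_CUBIC))
E
```

```text
time: 5.3
ee_pos: [0.5929, 0.0927, 0.17]
tcp_rot: [156.1, 90.0, 152.3]
wrist_force: [-0.9, 0.6, -0.7]
opening: 0.0513
pos [0.593  0.0931 0.1701] shift [60.  -0.6  0. ] turn 0.02 | [[-0.0, 0.066, 0.998], [0.0, 0.998, -0.066], [-1.0, 0.0, -0.0]]
[[320.8 232. ]
 [320.7 234.1]
 [377.7 229.2]]
```

View pics/w3.png

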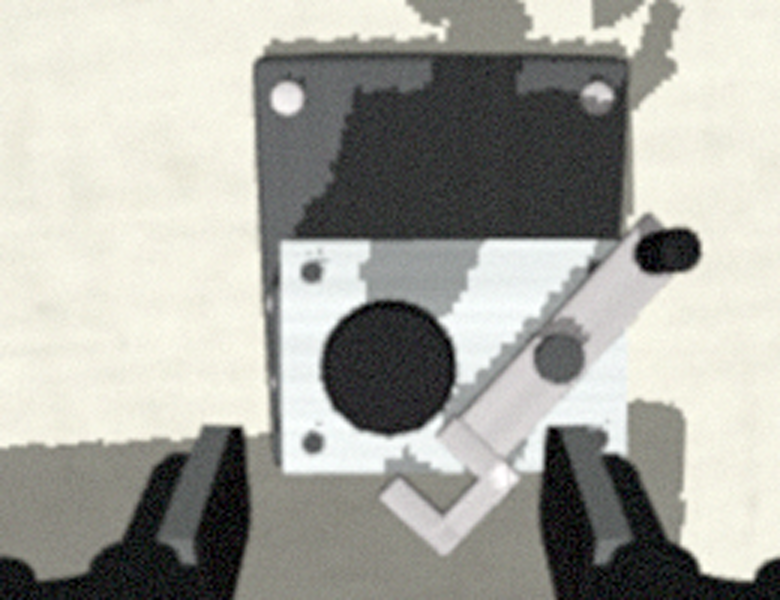

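The knob is centred at full-frame (319.5,232.7) and the finger midline is at about column 321.7. That means a shift of about 1.4 mm to -y and 1 mm to -x. Now I descend and close in stages, watching the force.

```bash
python3 -m jog '3 -1.4 -1 0;12 -1.4 -1 0;25 -1.4 -1 0;38 -1.4 -1 0;48 -1.4 -1 0;56 -1.4 -1 0;60 -1.4 -1 0;60 -1.4 -1 0' 0.6; python3 -m jog '0 0 0 0;0 0 0 0;0 0 0 0;0 0 0 0;0 0 0 0;0 0 0 0;0 0 0 0;0 0 0 0' 0.36 20
python3 - <<'E'
from go import *
from workcell import camera
c=camera("wrist");i=cv2.convertScaleAbs(c["color"][180:330,220:420,::-1],alpha=1.8)
cv2.imwrite("pics/w4.png",cv2.resize(i,(780,585),interpolation=cv2.INTER_CUBIC))
o,_,p=tool();print(p,o["wrist_force"],o["torque"])
E
```

```text
time: 6.35
ee_pos: [0.5918, 0.0916, 0.1102]
tcp_rot: [-159.3, 90.0, -163.1]
wrist_force: [0.5, 0.7, -1.3]
opening: 0.0515
time: 7.35
ee_pos: [0.5918, 0.0916, 0.1103]
tcp_rot: [-165.1, 90.0, -168.9]
wrist_force: [0.9, -0.3, 0.0]
opening: 0.0307
[0.59183637 0.09161282 0.11028021] [0.20253802 0.50610184 0.34049018] [-0.00110899 -0.05055759  0.01629658]
```

View pics/w4.png

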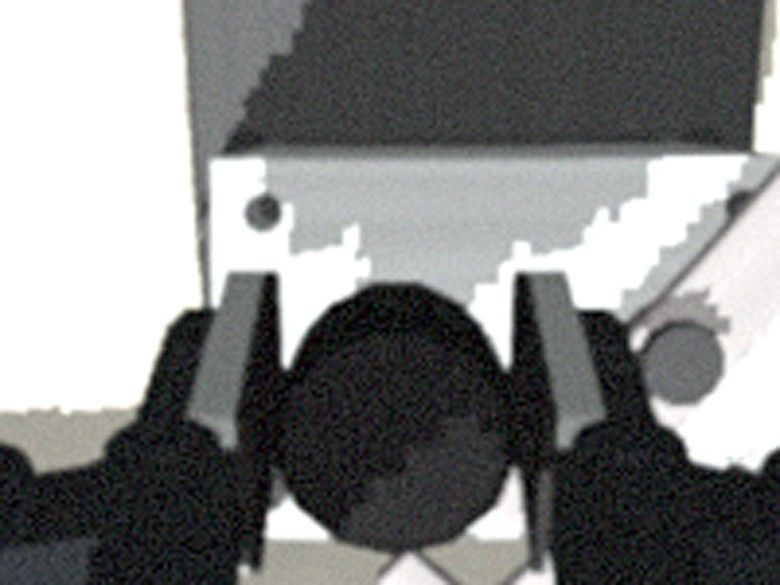

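The knob sits centred between the pads (pad edges at 282 and 511, knob 285–508) with no contact force. Closing gently.

```bash
python3 -m jog '0 0 0 0;0 0 0 0;0 0 0 0;0 0 0 0;0 0 0 0;0 0 0 0;0 0 0 0;0 0 0 0' 0.335 20; python3 -m jog '0 0 0 0;0 0 0 0;0 0 0 0;0 0 0 0;0 0 0 0;0 0 0 0;0 0 0 0;0 0 0 0' 0.25 30
```

```text
time: 8.4
ee_pos: [0.5918, 0.0916, 0.1103]
tcp_rot: [-142.6, 90.0, -146.4]
wrist_force: [-0.5, 0.4, 0.4]
opening: 0.0289
time: 9.4
ee_pos: [0.5918, 0.0916, 0.1104]
tcp_rot: [-2.3, 90.0, -6.1]
wrist_force: [-0.6, -0.4, 2.2]
opening: 0.0269
```

Gripped at 26.9 mm with no side load. I'll draw 12 mm along the axis first and check the force.

```bash
python3 -m jog '-1.4 0 -0.5 0;-2.8 0 -1 0;-4.2 0 -1.5 0;-5.6 0 -2.1 0;-7.5 0 -2.7 0;-9.4 0 -3.4 0;-11.3 0 -4.1 0;-11.3 0 -4.1 0'
```

```text
time: 10.4
ee_pos: [0.5876, 0.0919, 0.1218]
tcp_rot: [68.1, 90.0, 64.3]
wrist_force: [0.7, -0.3, -2.5]
opening: 0.027
```

```bash
python3 -m jog '-2 0 -0.7 0;-4 0 -1.5 0;-6 0 -2.2 0;-8 0 -2.9 0;-10 0 -3.6 0;-12 0 -4.4 0;-14 0 -5.1 0;-14 0 -5.1 0'; python3 -m jog '-2 0 -0.7 0;-4 0 -1.5 0;-6 0 -2.2 0;-8 0 -2.9 0;-10 0 -3.6 0;-12 0 -4.4 0;-13.2 0 -4.8 0;-13.2 0 -4.8 0';  python3 - <<'E'
from go import *
from workcell import camera
c=camera("wrist");S=camera("side")
a=cv2.resize(c["color"][170:330,240:400,::-1],(400,400));b=cv2.resize(S["color"][180:280,225:325,::-1],(400,400),interpolation=cv2.INTER_CUBIC)
cv2.imwrite("pics/w5.png",cv2.convertScaleAbs(np.hstack([a,b]),alpha=1.8))
o,_,p=tool();print(p,o["wrist_force"],o["torque"],o["opening"])
E
```

```text
time: 11.4
ee_pos: [0.5827, 0.0923, 0.1358]
tcp_rot: [14.5, 90.0, 10.7]
wrist_force: [1.0, 0.2, -1.8]
opening: 0.0272
time: 12.4
ee_pos: [0.5779, 0.0925, 0.1489]
tcp_rot: [10.7, 90.0, 7.0]
wrist_force: [0.6, -0.3, -2.5]
opening: 0.0274
[0.57783789 0.0925394  0.14871021] [-0.24096778 -0.599764   -1.8854619 ] [ 0.00884091  0.021828   -0.01793563] 0.02700135434219977
```

View pics/w5.png

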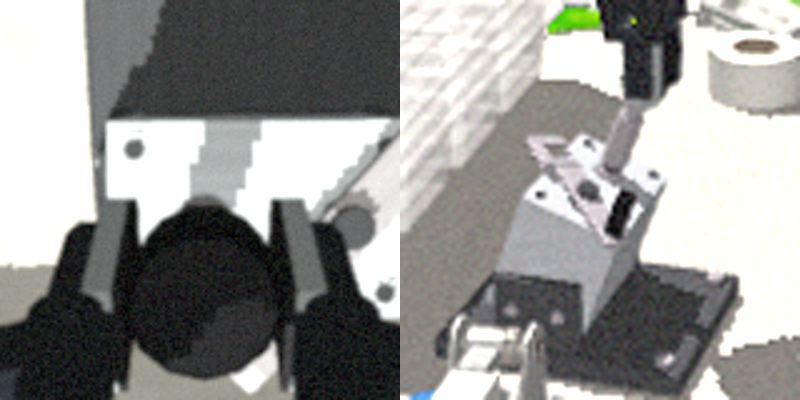

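The rod followed the knob. The knob sits in the pads exactly as before (columns 293–350, lower edge at row 321 in both pictures), so nothing slipped. The tool travelled 40.9 mm along the axis, the side view shows the rod drawn in line with the bore, the fork is still swung clear, and the only load is the rod's weight. Handing in.

```bash
python3 -c "
from workcell import bot,status
print(bot.job_done());o=status.get_obs();print(o['time'],o['ee_pos'],o['wrist_force'],o['opening'])"
```

```text
the job is handed in; nothing more can be done
None
the job is handed in; nothing more can be done
```

The rod is drawn out about 41 mm and held there by the knob. By the given dimensions (groove clear at 36 mm), the groove is about 5 mm clear of the block. The job was handed in at about 12.5 s of the 48 s allowed.

- **Fork:** I swung it by its pin with the shut fingers to about 0.84 rad, measured in the wrist picture. The last pictures still show it clear of the rod.
- **Rod:** I gripped the knob at 30 N with the jaws across the lean and drew it along the bore axis. The tool travelled 40.9 mm and the knob did not slip in the pads, comparing pictures from just before the grip closed and after the draw.
- **Forces:** The wrist force stayed within about 3 N while gripping and drawing, and at the end was about 2 N, roughly the rod's own weight. There was no sign of binding.
- **Stand and bench:** I did not re-measure the stand. It looks unmoved in the last side view. The bystanders were never approached.
- **Not confirmed:** I could not see the thin groove clearly in the last side picture. The drawn length therefore rests on the tool travel and the no-slip check. No check failed or disagreed.

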